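Roll the ligature spool up to the stop and cam it in

ROBOT

A 6-joint arm with a two-finger parallel gripper is mounted at the origin on the work surface. World frame = base frame: x ahead of the robot, y to its left, z up, the work surface at z = 0. Lengths are in m, angles in rad, forces in N, time in s.
With the tool pointing down it reaches from about 0.3 to 0.875 m from the base axis. Payload 6.4 kg.
Tool frame: the origin (TCP) lies between the finger pads; the fingertips stand 11 mm ahead of it and the grasp point (between the pads) lies 8 mm behind it; z points along the fingers, y is the line along which they close (so a half turn about z gives the same grasp; the last joint's range is limited). The gripper opens to 85 mm and grips with 20 to 120 N. Pads are 22 mm wide; open, the fingers measure 114 mm over their backs; the gripper's body (76 mm by 85 mm) begins 54 mm behind the grasp point. The pads swing forward as they close: fully open they stand 13 mm farther back than shut.
Start: joints at [-1.545, 0.181, 1.607, -0, 1.354, -0.206], TCP at [0.132, -0.56, 0.242] pointing down, gripper open.
Joint ranges: [-2.99, 2.99], [-0.89, 2.07], [0.3, 2.58], [-1.14, 4.28], [0, 2.63], [-3.12, 3.12]. Speed limits (rad/s): [2.57, 2.57, 3.01, 3.14, 3.14, 3.14].

INTERFACE

Orientations are given as [roll, pitch, yaw] about the fixed x, y, z axes, in that order (R = Rz(yaw) Ry(pitch) Rx(roll)).
In Python, from bench import read_state, grab_frame, camera_info, r gives the robot as it stands.
- The arm moves only by the tool carry_out, never from a script. Its argument "increments" is a list of rows, each a list of 7 numbers: the shift along the tool's x, y, z as a fraction of full scale, then the turn, a rotation vector about the tool's x, y, z as a fraction of full scale, then the closure, from -1 (fully open) to 1 (shut). In form: [[dx, dy, dz, wx, wy, wz, fingers], ...]. A call has 1 to 20 rows; each row is the pose to reach, as a shift and turn from the pose commanded when the call began, along the tool's axes at that moment, turning the shorter way round; what a row does not reach only later rows make up. Full scale, the value 1, is 0.2 m for a shift and 360 degrees for a turn. A row lasts 1/12 s, in which the tool goes at most 41.7 mm and 7.16 degrees, less where a joint would pass 70% of its speed; a pose out of reach is approached as far as the arm can. A call with a number of a shift or a turn outside -1 to 1 is refused whole. A call with a gripper value outside its range is refused whole. The fingers move at their own pace and stop on an object; the grip force is fixed at half the most. Time passes only in rows, so rows that repeat a pose let the fingers close. It gives the time, the measured TCP pose, the force, the opening and the grip force at its end, in the units of the state.
- read_state(): the state, without advancing time (a new reading comes with each control period).
- grab_frame(name): name is "scene" or "top"; returns (picture, depth): 384x512x3 uint8, blue, green, red; 384x512 float32, m along the optical axis (not along the pixel's ray), 0 where there is no reading.
- camera_info(name): a dict with "mtx" (3x3 intrinsics, pixels), "xyz" and "rotation" of the camera in the world. Camera axes: x right, y down, z forward; pixel columns grow to the right and rows downward; lengths in m; the calibration is good to about 2 mm. A picture is of the moment at which its call begins. camera_info takes no time and is no camera call.
- r.sign_off(): hands the job in; it is judged then, once.
The state is a dict: "t": time; "q": joint angles; "dq": joint speeds; "joint_efforts": joint torques, N m; "tcp_pos": TCP position; "eef_rot": TCP orientation; "contact_force": force on the tool from outside, world axes, zero at the start; "ft_torque": the same for the moment, N m; "finger_gap": finger opening in m; "grasp_force": force on a finger pad.
Only numpy, scipy, OpenCV 4.12 (cv2) and the standard library are available. Lean on these libraries where they do the work, as an engineer would, in place of code of your own. Each camera call takes 0.05 s, during which the arm holds its last target. There are 200 camera calls.

TASK

Gently push the orange spool up the sloped gutter of the steel cassette, over the crest, until it sits against the red stop and no longer rolls back; then push the yellow post of the cam lever round until the lever lies straight across the gutter behind the spool. Only push: do not squeeze the spool or lift it out of the gutter, and leave everything else on the counter where it is.

Things in the scene. Friction and masses are not known exactly. Their poses are not given: they have to be found in the camera images.
- cassette: Steel spool cassette fixed to the worktop, 250 mm long. Origin: centre of its underside, on the worktop; x axis along the gutter, uphill; z up. All cassette sizes are mm in this frame. Gutter centreline y = 0; 34 wide between side walls (outer faces y = -21, +21) standing 10 above the floor. Floor climbs at 10 degrees from x = -95 (height 14) to the crest, then dips.
- crest (a point): Point on the gutter floor at its crest: x = 65, y = 0, height 42.2 mm in the cassette's frame. Beyond it the floor dips at 10 degrees to the stop: past it the spool rolls home by itself and stays; short of it, it rolls back down to the lip.
- foot (a point): Centre of the top of the black lip (6 mm thick, x = -101 to -95, top at height 22) closing the gutter's low end.
- stop (a point): Centre of the top edge of the upright red stop's face: x = 113, y = 0, height 70 mm in the cassette's frame; the plate is 8 mm thick, 42 wide.
- pivot (a point): Cam lever's upright pivot axis at the top of its hub (22 mm across): x = 64, y = -40, height 64 mm in the cassette's frame, beside the crest.
- spool: Orange elastic-chain spool with white flanges, a cylinder 40 mm in diameter and 30 long, about 60 g (varies), lying across the gutter, free to roll; its y axis is the cylinder axis. Origin: centre of the cylinder. Starts against the lip at the low end: centre at x = -81, height 37 in the cassette's frame, its upper part standing above the gutter walls.
- pocket (a point): Where the spool's centre is when it sits home against the red stop: x = 93, y = 0, height 57.6 mm in the cassette's frame.
- cam_lever (a joint): Cam lever angle (rad), horizontal swing, growing clockwise from above. 0: open, arm points from the pivot along (-0.866, -0.5) in the cassette's x, y (down the gutter, 30 degrees outward). 2.094: shut, arm straight across the gutter (+y), 4 mm behind the home spool; end of travel 2.15. Starts at 0 to 0.3; stays where left, friction about 1 N at the post.
- lever_post (a point): Centre of the top of the yellow upright post at the cam lever's free end: 14 in diameter, 64 from the pivot axis, top at height 90, standing clear above the arm (arm 9 wide, from height 54 to 62).
- tweezers: chrome bracket tweezers lying flat, 145 long x 14 wide x 8 high; origin under the middle, x axis along them. A bystander: leave alone.
- dish: blue plastic ligature dish, shallow bowl, 72 across and 20 high, origin under its centre. A bystander: leave alone.
- band_seater: stainless band seater lying flat, rod about 130 long, 12 high; origin under the middle, x axis along it. A bystander: leave alone.
- primer: small black primer bottle, 28 across, 62 high, standing; origin under its centre. A bystander: leave alone.
- spare_spool: green spare spool with white flanges, standing on its flat end on the worktop, 40 across, 30 high; origin under its centre. A bystander, not the spool to be moved: leave alone.
- organizer: clear acrylic bracket organizer with tinted compartments, fixed to the worktop, 160 (x) x 110 (y) x 28 high; origin under its centre.
There are look-alikes about, which are no part of the job. Leave any blue or purple look-alike of the spool alone.

How it is judged:
By the outcome, as a careful person would: the job done as asked, in the order asked, and still so for the second after the job is handed in, with the robot touching nothing.
It also fails if it takes over 53 s, if anything falls off the work surface, if the arm or the gripper's body presses on something with over 40 N, if the wrist force passes 120 N, or if a joint passes its speed limit or range.

## Working session

There is one attempt and no reset: what is moved stays moved. The work goes in short steps, Python scripts to look and compute and a tool call to move; the robot and the scene stay as the last step left them, time stands still between calls to the robot, and variables do not carry over. Pictures are saved under pics/ and viewed, at most 10 in all, crops included, and the job is handed in when it is done.

Besides the shell and the picture viewer there is one more tool, called after "Request:" as name(argument=value, ...), one argument or row to a line, values as JSON. carry_out: Moves the arm, as the interface text tells. Shift numbers are shares of 0.2 m and turn numbers shares of 360 degrees, none past 1 either way. Its arguments: {"type":"object","properties":{"increments":{"type":"array","items":{"type":"array","items":{"type":"number","minimum":-1,"maximum":1}}}},"required":["increments"]}

```bash
mkdir -p pics
python3 - <<'E'
from bench import read_state, grab_frame, camera_info
import cv2,numpy as np
s=read_state();print(s)
for n in("scene","top"):
    p,d=grab_frame(n);cv2.imwrite(f"pics/{n}0.png",p);np.save(f"{n}0.npy",d);c=camera_info(n);print(n,c)
E
```

```text
{'t': 0.0, 'q': array([-1.54529220e+00,  1.81583030e-01,  1.60799016e+00,  7.03843943e-05,
        1.35379809e+00, -2.06257627e-01]), 'dq': array([ 4.51785487e-04, -8.37846983e-04, -1.74729658e-03,  5.49284620e-05,
        8.88284510e-04, -8.57058570e-04]), 'joint_efforts': array([ 3.26292800e-03, -4.44868505e+01, -3.51335227e+01, -1.27037688e-04,
        9.03918582e-03,  3.03739668e-06]), 'tcp_pos': array([ 0.13212137, -0.55907768,  0.24136915]), 'eef_rot': array([-3.13986580e+00, -4.31509011e-04,  2.31746169e-01]), 'contact_force': array([-0.72175667,  0.30788634,  0.85418239]), 'ft_torque': array([-0.03884056, -0.01010297, -0.01925855]), 'grasp_force': 0.0, 'finger_gap': 0.08560875527747776}
scene {'mtx': array([[484.53863553,   0.        , 256.81981442],
       [  0.        , 484.53863553, 191.50464041],
       [  0.        ,   0.        ,   1.        ]]), 'xyz': array([1.27826034, 0.85339846, 0.74725346]), 'rotation': array([-2.11835125e+00, -1.83363209e-03,  2.44192291e+00])}
top {'mtx': array([[368.60824535,   0.        , 253.13567849],
       [  0.        , 368.60824535, 191.9713453 ],
       [  0.        ,   0.        ,   1.        ]]), 'xyz': array([0.52881737, 0.02665201, 0.95914205]), 'rotation': array([-3.08209177e+00, -2.63748152e-03, -1.59221689e+00])}
```

View pics/top0.png

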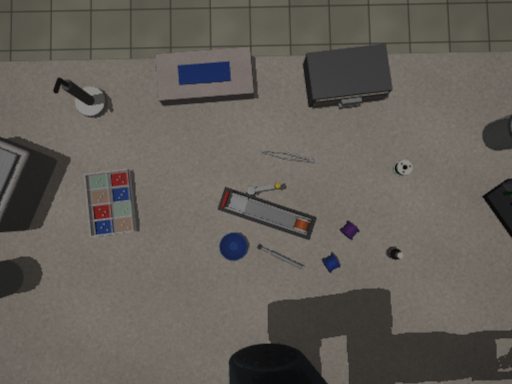

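View pics/scene0.png

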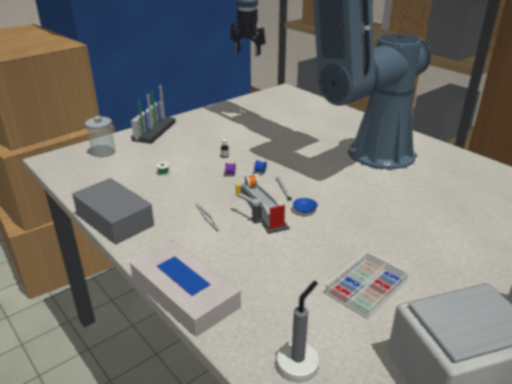

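The top view shows the cassette with its red stop at about (225,199), the orange spool at (301,224), the lever hub at (251,190) and the yellow post at (279,186). The purple and blue look-alikes are at (349,230) and (331,263), near the cassette's low end. The scene view agrees.

```bash
cat > h.py <<'E'
from bench import read_state, grab_frame, camera_info
import cv2,numpy as np
from scipy.spatial.transform import Rotation as R
def ray(n,u,v,z):
    c=camera_info(n);M=R.from_euler('xyz',c['rotation']).as_matrix()
    d=M@np.linalg.inv(c['mtx'])@[u,v,1];o=c['xyz'];return o+d*(z-o[2])/d[2]
def pix(n,P):
    c=camera_info(n);M=R.from_euler('xyz',c['rotation']).as_matrix()
    q=c['mtx']@(M.T@(np.asarray(P)-c['xyz']));return q[:2]/q[2]
HSV=dict(orange=((6,140,90),(17,255,255)),yellow=((20,120,80),(34,255,255)),red=((0,150,60),(4,255,255)))
def blobs(p,k,box):
    x0,y0,x1,y1=box;h=cv2.cvtColor(p,cv2.COLOR_BGR2HSV);m=cv2.inRange(h,*[np.array(a) for a in HSV[k]])
    z=np.zeros_like(m);z[y0:y1,x0:x1]=m[y0:y1,x0:x1]
    n,l,s,c=cv2.connectedComponentsWithStats(z)
    return [(s[i,4],c[i].round(1),s[i,:4]) for i in range(1,n) if s[i,4]>4]
E
python3 - <<'E'
from h import *
for n,b in(("top",(200,140,340,280)),("scene",(190,150,330,240))):
    p=cv2.imread(f"pics/{n}0.png")
    for k in HSV: print(n,k,blobs(p,k,b))
    x0,y0,x1,y1=b;cv2.imwrite(f"pics/{n}c.png",cv2.resize(p[y0:y1,x0:x1],None,fx=5,fy=5 if n=='scene' else 4,interpolation=cv2.INTER_CUBIC))
p=cv2.imread("pics/top0.png");d=np.load("top0.npy")
E
```

```text
top orange [(np.int32(86), array([301.1, 224.3]), array([295, 220,  13,  10], dtype=int32))]
top yellow [(np.int32(28), array([277.3, 185.3]), array([275, 183,   6,   6], dtype=int32))]
top red [(np.int32(53), array([224.9, 198.6]), array([222, 191,   7,  16], dtype=int32))]
scene orange [(np.int32(50), array([252.4, 180.4]), array([249, 176,   7,  10], dtype=int32))]
scene yellow [(np.int32(43), array([237.8, 188.4]), array([236, 184,   5,  11], dtype=int32))]
scene red [(np.int32(265), array([276.7, 216.6]), array([270, 206,  14,  22], dtype=int32))]
```

View pics/topc.png

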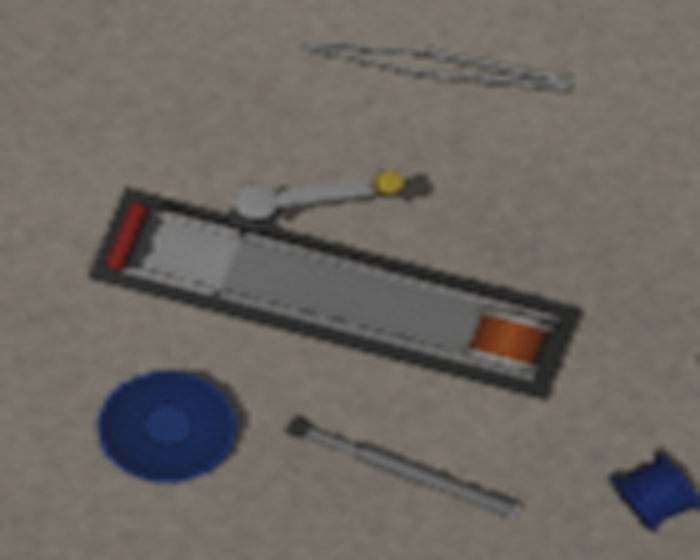

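The crop shows the hub at full-frame (251.4,190.5), the post at (277.3,185.3), the stop at (225,198.6) and the spool at (301,224). The blue dish and band seater lie on the +y side of the cassette.

Run:
```python
from h import *
S=ray("top",224.9,198.6,.070);P=ray("top",301.1,224.3,.050);H=ray("top",251.4,190.5,.064);Y=ray("top",277.3,185.3,.090)
print(S,P,H,Y)
L=np.array([[.116,0],[-.081,0],[.064,-.040]]);W=np.array([S[:2],P[:2],H[:2]])
r,e=R.align_vectors(np.c_[W-W.mean(0),np.zeros(3)],np.c_[L-L.mean(0),np.zeros(3)])
yaw=r.as_euler('xyz')[2];A=r.as_matrix()[:2,:2];o=W.mean(0)-A@L.mean(0)
print("yaw",yaw,"o",o,"res",(W-(L@A.T+o))*1e3)
pl=A.T@(Y[:2]-o);v=pl-[.064,-.04];print("post local",pl,"r",np.hypot(*v),"ang",np.degrees(np.arctan2(v[1],v[0])))
# cross check in scene
for n,l,z in(("stopface",[.113,0],.045),("spool",[-.081,0],.037),("post",pl,.080)):
    print(n,pix("scene",[*(A@l+o),z]))
# corners of base by top view (height unknown)
for l in([-.125,.021],[-.125,-.021],[.125,.021],[.125,-.021]):print(pix("top",[*(A@l+o),0.01]))
d=np.load("top0.npy");c=camera_info("top")
for u,v in((301,224),(252,190),(277,185),(240,225),(262,208)):
    M=R.from_euler('xyz',c['rotation']).as_matrix();print(u,v,c['xyz']+M@np.linalg.inv(c['mtx'])@[u,v,1]*d[v,u])
s=read_state();Rt=R.from_euler('xyz',s['eef_rot']).as_matrix();print(Rt)
```

```text
[0.5671492  0.09164419 0.07      ] [ 0.50079265 -0.09310805  0.05      ] [0.58575498 0.02729513 0.064     ] [ 0.5951197  -0.03422445  0.09      ]
yaw 1.223820835129079 o [ 0.52747172 -0.01788889] res [[ 0.23108609  0.44604162]
 [ 0.86539839  0.95368842]
 [-1.09648448 -1.39973004]]
post local [ 0.00764199 -0.06917152] r 0.0634602485309131 ang -152.63342271644518
stopface [276.50215477 213.14724072]
spool [251.35862149 180.59067791]
post [238.15523198 186.69587765]
[313.1620393  237.49731956]
[318.24010864 221.91567753]
[220.8406006  206.26316368]
[226.12980756 190.82811815]
301 224 [ 0.50167073 -0.09227925  0.05459617]
252 190 [0.58669237 0.02581322 0.06785794]
277 185 [ 0.59577722 -0.03347111  0.09089318]
240 225 [0.50088673 0.05874142 0.00128336]
262 208 [0.54311268 0.00169992 0.03516955]
[[ 9.73255853e-01  2.29723844e-01 -6.84580061e-06]
 [ 2.29723573e-01 -9.73254659e-01  1.56481083e-03]
 [ 3.52811651e-04 -1.52453394e-03 -9.99998776e-01]]
```

```bash
cat >> h.py <<'E'
YAW=1.22382;O=np.array([.52747,-.01789]);A=np.array([[np.cos(YAW),-np.sin(YAW)],[np.sin(YAW),np.cos(YAW)]])
def goto(x,y,z,tool=YAW-np.pi/2):
    s=read_state();T=R.from_euler('xyz',s['eef_rot']);G=R.from_euler('xyz',[np.pi,0,tool])
    d=T.inv().apply(np.r_[A@[x,y]+O,z]-s['tcp_pos'])/.2;w=(T.inv()*G).as_rotvec()/(2*np.pi)
    print((x,y,z),d.round(3),w.round(4))
def where():
    s=read_state();print('t',s['t'],'local',(A.T@(s['tcp_pos'][:2]-O)).round(4),'z',s['tcp_pos'][2].round(4),'F',s['contact_force'].round(2),'yaw',s['eef_rot'].round(3),'gap',s['finger_gap'])
E
python3 -c "
from h import *
goto(-.135,0,.12);where()"
```

```text
(-0.135, 0, 0.12) [ 2.176 -1.614  0.611] [-0.0003  0.      0.0921]
t 0.1 local [-0.6434  0.1877] z 0.2415 F [ 0.12 -0.36  0.18] yaw [-3.14  -0.     0.232] gap 0.08516701064352178
```

Request:
carry_out(
  increments=[
    [0.2, -0.15, 0, 0, 0, 0, 1],
    [0.4, -0.3, 0, 0, 0, 0, 1],
    [0.6, -0.45, 0, 0, 0, 0, 1],
    [0.8, -0.6, 0, 0, 0, 0, 1],
    [1, -0.75, 0, 0, 0, 0, 1],
    [1, -0.75, 0, 0, 0, 0, 1],
    [1, -0.75, 0, 0, 0, 0, 1],
  ],
)

```text
t: 0.68
tcp_pos: [0.2958, -0.3621, 0.2418]
eef_rot: [-3.139, -0.002, 0.238]
contact_force: [-0.1, -0.3, -0.3]
finger_gap: 0.001
grasp_force: 0.0
```

Request:
carry_out(
  increments=[
    [0.2, -0.15, 0.05, 0, 0, 0, 1],
    [0.4, -0.3, 0.1, 0, 0, 0, 1],
    [0.6, -0.45, 0.15, 0, 0, 0, 1],
    [0.8, -0.6, 0.2, 0, 0, 0, 1],
    [1, -0.75, 0.2, 0, 0, 0.02, 1],
    [1, -0.75, 0.2, 0, 0, 0.04, 1],
    [1, -0.75, 0.2, 0, 0, 0.06, 1],
    [1, -0.75, 0.2, 0, 0, 0.08, 1],
    [1, -0.75, 0.2, 0, 0, 0.092, 1],
    [1, -0.75, 0.2, 0, 0, 0.092, 1],
    [1, -0.75, 0.2, 0, 0, 0.092, 1],
  ],
)

```text
t: 1.6
tcp_pos: [0.4523, -0.1759, 0.202]
eef_rot: [-3.142, 0.001, -0.343]
contact_force: [-0.4, 0.1, -0.3]
finger_gap: -0.0
grasp_force: 0.0
```

```bash
python3 -c "
from h import *
goto(-.135,0,.085);goto(-.135,0,.043);where()"
```

```text
(-0.135, 0, 0.085) [ 0.086 -0.195  0.585] [-0.      0.0001  0.0007]
(-0.135, 0, 0.043) [ 0.086 -0.195  0.795] [-0.      0.0001  0.0007]
t 1.6 local [-0.1742  0.017 ] z 0.202 F [-0.36  0.13 -0.28] yaw [-3.142e+00  1.000e-03 -3.430e-01] gap -3.563573624668565e-05
```

Request:
carry_out(
  increments=[
    [0.086, -0.195, 0.15, 0, 0, 0, 1],
    [0.086, -0.195, 0.3, 0, 0, 0, 1],
    [0.086, -0.195, 0.45, 0, 0, 0, 1],
    [0.086, -0.195, 0.58, 0, 0, 0, 1],
    [0.086, -0.195, 0.65, 0, 0, 0, 1],
    [0.086, -0.195, 0.72, 0, 0, 0, 1],
    [0.086, -0.195, 0.78, 0, 0, 0, 1],
    [0.086, -0.195, 0.78, 0, 0, 0, 1],
  ],
)

```text
t: 2.27
tcp_pos: [0.4799, -0.1445, 0.0438]
eef_rot: [-3.141, 0.005, -0.344]
contact_force: [-0.1, -0.1, 0.6]
finger_gap: -0.0001
grasp_force: 0.0
```

Run:
```python
from h import *
where();goto(-.115,0,.045)
a,_=grab_frame("scene");b,_=grab_frame("top")
a=a[140:250,190:330];b=b[150:260,200:340]
cv2.imwrite("pics/p1.png",cv2.resize(np.hstack([a,b]),None,fx=2.8,fy=4,interpolation=cv2.INTER_CUBIC))
```

```text
t 2.2667 local [-0.1353  0.0016] z 0.0438 F [-0.12 -0.13  0.58] yaw [-3.141  0.005 -0.344] gap -5.9885862735240744e-05
(-0.115, 0, 0.045) [ 0.008 -0.101 -0.006] [-0.0001  0.0007  0.0005]
```

View pics/p1.png

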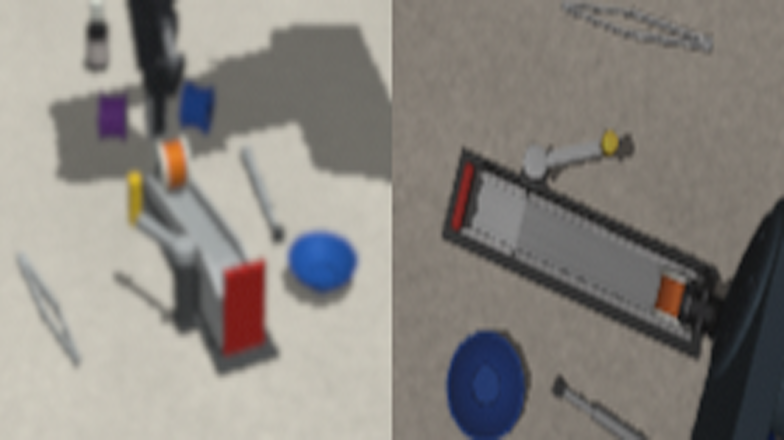

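The closed fingers stand on the centreline between the spool (crop (670,295)) and the low end, clear of the purple and blue look-alikes. I'll push gently up the slope at about 60 mm/s.

Request:
carry_out(
  increments=[
    [0.008, -0.025, 0, 0, 0, 0, 1],
    [0.008, -0.05, 0, 0, 0, 0, 1],
    [0.008, -0.075, 0, 0, 0, 0, 1],
    [0.008, -0.1, 0, 0, 0, 0, 1],
    [0.008, -0.12, -0.0035, 0, 0, 0, 1],
    [0.008, -0.14, -0.007, 0, 0, 0, 1],
    [0.008, -0.16, -0.0105, 0, 0, 0, 1],
    [0.008, -0.18, -0.014, 0, 0, 0, 1],
    [0.008, -0.2, -0.0175, 0, 0, 0, 1],
    [0.008, -0.22, -0.021, 0, 0, 0, 1],
    [0.008, -0.24, -0.0245, 0, 0, 0, 1],
    [0.008, -0.26, -0.028, 0, 0, 0, 1],
    [0.008, -0.28, -0.0315, 0, 0, 0, 1],
    [0.008, -0.3, -0.035, 0, 0, 0, 1],
    [0.008, -0.32, -0.0385, 0, 0, 0, 1],
    [0.008, -0.34, -0.042, 0, 0, 0, 1],
    [0.008, -0.36, -0.0455, 0, 0, 0, 1],
    [0.008, -0.38, -0.049, 0, 0, 0, 1],
    [0.008, -0.4, -0.0525, 0, 0, 0, 1],
    [0.008, -0.4, -0.0525, 0, 0, 0, 1],
  ],
)

```text
t: 4.03
tcp_pos: [0.5107, -0.0693, 0.0568]
eef_rot: [-3.141, 0.0, -0.346]
contact_force: [0.2, 0.5, 0.7]
finger_gap: -0.0002
grasp_force: 0.2
```

Run:
```python
from h import *
where();goto(.050,0,.073)
a,_=grab_frame("scene");b,_=grab_frame("top")
print(blobs(a,"orange",(190,150,330,240)),blobs(b,"orange",(200,140,340,280)))
for x in(-.06,-.04,-.02,0):print(x,pix("scene",[*(A@[x,0]+O),.037+(x+.081)*.176]))
a=a[140:250,190:330];b=b[150:260,200:340]
cv2.imwrite("pics/p2.png",cv2.resize(np.hstack([a,b]),None,fx=2.8,fy=4,interpolation=cv2.INTER_CUBIC))
```

```text
t 4.0333 local [-0.0541 -0.0018] z 0.0568 F [0.24 0.46 0.69] yaw [-3.141  0.    -0.346] gap -0.00020401404389632974
(0.05, 0, 0.073) [-0.008 -0.52  -0.081] [-0.0001  0.      0.0002]
[(np.int32(54), array([259.6, 187. ]), array([257, 182,   6,  11], dtype=int32))] []
-0.06 [253.80246438 182.91044685]
-0.04 [256.19142458 185.17866789]
-0.02 [258.64299994 187.50633951]
0 [261.1596849  189.89583005]
```

View pics/p2.png

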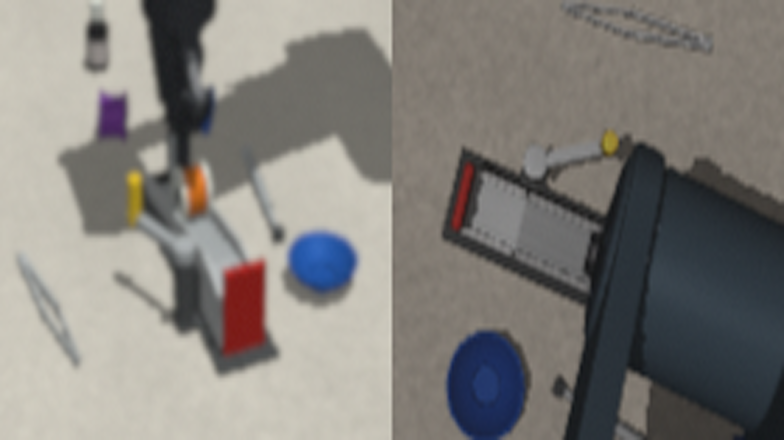

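The spool is in front of the fingers at scene (259.6,187), so x ≈ -18 mm, as the TCP position predicts. I'll continue over the crest with the tip slightly lower.

Request:
carry_out(
  increments=[
    [-0.002, -0.0235, 0, 0, 0, 0, 1],
    [-0.004, -0.047, 0, 0, 0, 0, 1],
    [-0.006, -0.0705, 0, 0, 0, 0, 1],
    [-0.008, -0.094, 0, 0, 0, 0, 1],
    [-0.008, -0.1175, -0.004, 0, 0, 0, 1],
    [-0.008, -0.141, -0.008, 0, 0, 0, 1],
    [-0.008, -0.1645, -0.012, 0, 0, 0, 1],
    [-0.008, -0.188, -0.016, 0, 0, 0, 1],
    [-0.008, -0.2115, -0.02, 0, 0, 0, 1],
    [-0.008, -0.235, -0.024, 0, 0, 0, 1],
    [-0.008, -0.2585, -0.028, 0, 0, 0, 1],
    [-0.008, -0.282, -0.032, 0, 0, 0, 1],
    [-0.008, -0.3055, -0.036, 0, 0, 0, 1],
    [-0.008, -0.329, -0.04, 0, 0, 0, 1],
    [-0.008, -0.3525, -0.044, 0, 0, 0, 1],
    [-0.008, -0.376, -0.048, 0, 0, 0, 1],
    [-0.008, -0.3995, -0.052, 0, 0, 0, 1],
    [-0.008, -0.423, -0.054, 0, 0, 0, 1],
    [-0.008, -0.4465, -0.054, 0, 0, 0, 1],
    [-0.008, -0.4465, -0.054, 0, 0, 0, 1],
  ],
)

```text
t: 5.8
tcp_pos: [0.5395, 0.0154, 0.0674]
eef_rot: [-3.141, 0.0, -0.346]
contact_force: [-0.8, -0.4, 0.4]
finger_gap: 0.0002
grasp_force: 0.0
```

Run:
```python
from h import *
where()
a,_=grab_frame("scene");b,_=grab_frame("top")
print(blobs(a,"orange",(190,150,330,240)),blobs(b,"orange",(200,140,340,280)))
print(pix("scene",[*(A@[.065,0]+O),.062]),pix("scene",[*(A@[.093,0]+O),.0576]))
goto(.035,0,.125);goto(-.008,-.105,.125);goto(-.008,-.105,.081)
a=a[140:250,190:330];b=b[150:260,200:340]
cv2.imwrite("pics/p3.png",cv2.resize(np.hstack([a,b]),None,fx=2.8,fy=4,interpolation=cv2.INTER_CUBIC))
```

```text
t 5.8 local [0.0354 0.0001] z 0.0674 F [-0.79 -0.41  0.41] yaw [-3.141  0.    -0.346] gap 0.00015835169236645376
[(np.int32(63), array([274. , 201.2]), array([271, 196,   8,  11], dtype=int32))] []
[269.81719445 198.34164546] [273.72107443 205.12698558]
(0.035, 0, 0.125) [ 0.    -0.002 -0.289] [-0.      0.0001  0.0002]
(-0.008, -0.105, 0.125) [ 0.525  0.214 -0.289] [-0.      0.0001  0.0002]
(-0.008, -0.105, 0.081) [ 0.525  0.214 -0.069] [-0.      0.0001  0.0002]
```

View pics/p3.png

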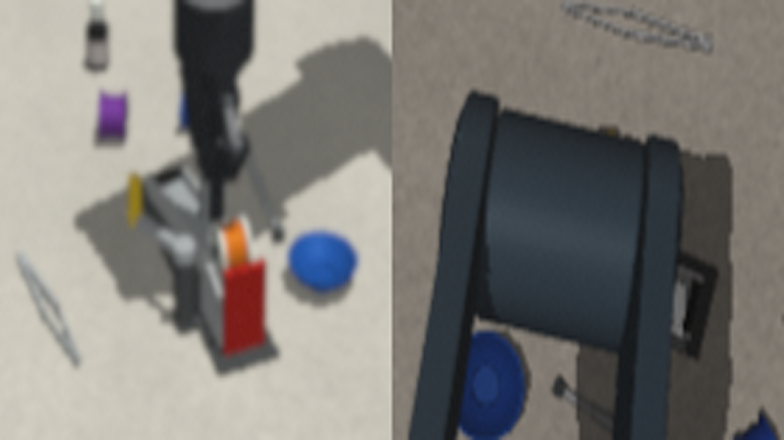

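The spool shows at scene crop (235,240), directly behind the red stop, and it has rolled off the fingers to home. Next I'll lift clear and go to the outer side of the post.

Request:
carry_out(
  increments=[
    [0, 0.02, -0.1, 0, 0, 0, 1],
    [0, 0.04, -0.2, 0, 0, 0, 1],
    [0, 0.06, -0.3, 0, 0, 0, 1],
    [0, 0.072, -0.3, 0, 0, 0, 1],
    [0.12, 0.072, -0.3, 0, 0, 0, 1],
    [0.24, 0.072, -0.3, 0, 0, 0, 1],
    [0.36, 0.072, -0.3, 0, 0, 0, 1],
    [0.52, 0.072, -0.3, 0, 0, 0, 1],
    [0.52, 0.072, -0.25, 0, 0, 0, 1],
    [0.52, 0.072, -0.15, 0, 0, 0, 1],
    [0.52, 0.072, -0.068, 0, 0, 0, 1],
    [0.52, 0.072, -0.068, 0, 0, 0, 1],
    [0.52, 0.072, -0.068, 0, 0, 0, 1],
  ],
)

```text
t: 6.98
tcp_pos: [0.6307, -0.0342, 0.0794]
eef_rot: [3.141, 0.004, -0.346]
contact_force: [0.7, 1.0, 0.2]
finger_gap: -0.0003
grasp_force: 0.0
```

Run:
```python
from h import *
where()
a,_=grab_frame("scene");print(blobs(a,"orange",(190,150,330,240)),blobs(a,"yellow",(190,150,330,240)))
for th in range(205,89,-10):
    t=np.radians(th);p=np.array([.064+.064*np.cos(t),-.04+.064*np.sin(t)]);g=p-.022*np.array([np.sin(t),-np.cos(t)])
    print(th,end=' ');goto(*g,.081)
```

```text
t 6.9833 local [ 0.0198 -0.1026] z 0.0794 F [0.68 1.02 0.19] yaw [ 3.141  0.004 -0.346] gap -0.00026008088909175653
[(np.int32(44), array([275.6, 202.8]), array([272, 199,   8,   8], dtype=int32))] [(np.int32(58), array([237.7, 188.4]), array([235, 183,   6,  13], dtype=int32))]
205 (np.float64(0.015293903387949778), np.float64(-0.08698634006621106), 0.081) [-0.084  0.023 -0.001] [0.     0.0002 0.0001]
195 (np.float64(0.007874766109755082), np.float64(-0.07781478706492083), 0.081) [-0.13   0.06  -0.001] [0.     0.0002 0.0001]
185 (np.float64(0.002160965662576758), np.float64(-0.06749425089386851), 0.081) [-0.181  0.089 -0.001] [0.     0.0002 0.0001]
175 (np.float64(-0.001673887018320197), np.float64(-0.05633831582216828), 0.081) [-0.237  0.108 -0.001] [0.     0.0002 0.0001]
165 (np.float64(-0.0035132718747558304), np.float64(-0.04468594929179816), 0.081) [-0.295  0.117 -0.   ] [0.     0.0002 0.0001]
155 (np.float64(-0.0033013001286409816), np.float64(-0.03289120256340153), 0.081) [-0.354  0.116 -0.   ] [0.     0.0002 0.0001]
145 (np.float64(-0.0010444124342184925), np.float64(-0.021312453047890884), 0.081) [-0.412  0.105 -0.   ] [0.     0.0002 0.0001]
135 (np.float64(0.0031888168179569146), np.float64(-0.010301515190164996), 0.081) [-0.467  0.083 -0.   ] [0.     0.0002 0.0001]
125 (np.float64(0.009269763099175234), np.float64(-0.00019295076522754528), 0.081) [-0.518  0.053 -0.   ] [0.     0.0002 0.0001]
115 (np.float64(0.017013659933788942), np.float64(0.008706096612050223), 0.081) [-0.562  0.014 -0.   ] [0.     0.0002 0.0001]
105 (np.float64(0.026185212935079163), np.float64(0.016125233890244915), 0.081) [-0.599 -0.032 -0.   ] [0.     0.0002 0.0001]
95 (np.float64(0.036505749106131476), np.float64(0.021839034337423235), 0.081) [-0.628 -0.083 -0.   ] [0.     0.0002 0.0001]
```

Request:
carry_out(
  increments=[
    [-0.04, 0.01, 0, 0, 0, 0, 1],
    [-0.084, 0.023, 0, 0, 0, 0, 1],
    [-0.107, 0.042, 0, 0, 0, 0, 1],
    [-0.13, 0.06, 0, 0, 0, 0, 1],
    [-0.155, 0.075, 0, 0, 0, 0, 1],
    [-0.181, 0.089, 0, 0, 0, 0, 1],
    [-0.209, 0.1, 0, 0, 0, 0, 1],
    [-0.237, 0.108, 0, 0, 0, 0, 1],
    [-0.266, 0.113, 0, 0, 0, 0, 1],
    [-0.295, 0.117, 0, 0, 0, 0, 1],
    [-0.325, 0.118, 0, 0, 0, 0, 1],
    [-0.354, 0.116, 0, 0, 0, 0, 1],
    [-0.383, 0.111, 0, 0, 0, 0, 1],
    [-0.412, 0.105, 0, 0, 0, 0, 1],
    [-0.44, 0.095, 0, 0, 0, 0, 1],
    [-0.467, 0.083, 0, 0, 0, 0, 1],
    [-0.493, 0.069, 0, 0, 0, 0, 1],
    [-0.518, 0.053, 0, 0, 0, 0, 1],
    [-0.518, 0.053, 0, 0, 0, 0, 1],
  ],
)

```text
t: 8.62
tcp_pos: [0.5303, -0.0083, 0.0811]
eef_rot: [3.141, 0.001, -0.345]
contact_force: [0.5, 0.8, 0.6]
finger_gap: -0.0001
grasp_force: 0.1
```

Run:
```python
from h import *
where()
a,_=grab_frame("scene");print(blobs(a,"orange",(190,150,330,240)),blobs(a,"yellow",(190,150,330,240)))
for th in (140,130,120,110,100,90):
    t=np.radians(th);print(th,pix("scene",[*(A@[.064+.064*np.cos(t),-.04+.064*np.sin(t)]+O),.078]))
for g in((.0170,.0087),(.0262,.0161),(.0345,.0218),(.0395,.024)):goto(*g,.081)
a=a[140:250,190:330]
cv2.imwrite("pics/p4.png",cv2.resize(a,None,fx=4,fy=4,interpolation=cv2.INTER_CUBIC))
```

```text
t 8.6167 local [0.01   0.0006] z 0.0811 F [0.53 0.85 0.56] yaw [ 3.141e+00  1.000e-03 -3.450e-01] gap -0.00010485043257883273
[(np.int32(44), array([275.6, 202.8]), array([272, 199,   8,   8], dtype=int32))] [(np.int32(58), array([269. , 186.4]), array([266, 181,   6,  13], dtype=int32))]
140 [263.55485711 184.09081955]
130 [267.30785252 184.97175206]
120 [270.74180759 186.17640009]
110 [273.75843323 187.67567244]
100 [276.26708034 189.43223427]
90 [278.18725228 191.40072726]
(0.017, 0.0087, 0.081) [-0.041 -0.037  0.   ] [0.0001 0.0002 0.0003]
(0.0262, 0.0161, 0.081) [-0.078 -0.083  0.   ] [0.0001 0.0002 0.0003]
(0.0345, 0.0218, 0.081) [-0.107 -0.125  0.   ] [0.0001 0.0002 0.0003]
(0.0395, 0.024, 0.081) [-0.118 -0.15   0.   ] [0.0001 0.0002 0.0003]
```

View pics/p4.png

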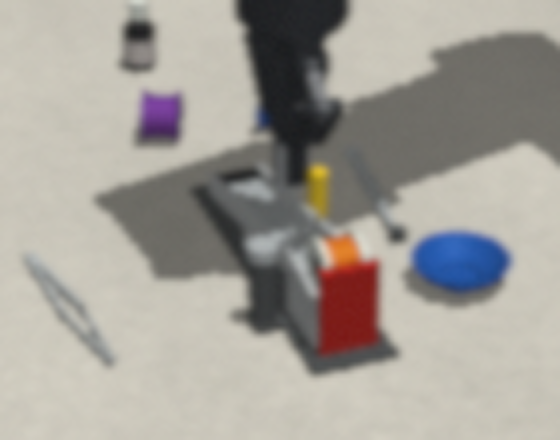

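The post has followed the fingers to about 123° (scene (269,186.4)), and the spool is still at the stop. I'll continue nearly to shut, then measure.

Request:
carry_out(
  increments=[
    [-0.02, -0.018, 0, 0, 0, 0, 1],
    [-0.041, -0.037, 0, 0, 0, 0, 1],
    [-0.06, -0.06, 0, 0, 0, 0, 1],
    [-0.078, -0.083, 0, 0, 0, 0, 1],
    [-0.095, -0.105, 0, 0, 0, 0, 1],
    [-0.107, -0.125, 0, 0, 0, 0, 1],
    [-0.115, -0.14, 0, 0, 0, 0, 1],
    [-0.118, -0.155, 0, 0, 0, 0, 1],
    [-0.118, -0.155, 0, 0, 0, 0, 1],
    [-0.118, -0.155, 0, 0, 0, 0, 1],
  ],
)

```text
t: 9.5
tcp_pos: [0.5196, 0.0281, 0.0812]
eef_rot: [-3.141, 0.0, -0.346]
contact_force: [0.7, -0.6, -0.8]
finger_gap: -0.0002
grasp_force: 0.0
```

```bash
cat > m.py <<'E'
from h import *
where()
a,_=grab_frame("scene");print(blobs(a,"orange",(190,150,330,240)),blobs(a,"yellow",(190,150,330,240)))
for th in (110,100,95,90,87):
    t=np.radians(th);print(th,pix("scene",[*(A@[.064+.064*np.cos(t),-.04+.064*np.sin(t)]+O),.078]))
goto(.0425,.024,.081)
E
python3 m.py
```

```text
t 9.5 local [0.0406 0.0231] z 0.0812 F [ 0.71 -0.59 -0.84] yaw [-3.141  0.    -0.346] gap -0.00020599094035353955
[(np.int32(45), array([275.5, 202.5]), array([272, 199,   8,   8], dtype=int32))] [(np.int32(43), array([277.2, 191.3]), array([275, 187,   5,  10], dtype=int32))]
110 [273.75843323 187.67567244]
100 [276.26708034 189.43223427]
95 [277.30528567 190.39312737]
90 [278.18725228 191.40072726]
87 [278.63806155 192.02487497]
(0.0425, 0.024, 0.081) [-0.005 -0.01   0.001] [-0.      0.      0.0001]
```

Request:
carry_out(
  increments=[
    [-0.002, -0.004, 0, 0, 0, 0, 1],
    [-0.004, -0.008, 0, 0, 0, 0, 1],
    [-0.004, -0.01, 0, 0, 0, 0, 1],
    [-0.004, -0.01, 0, 0, 0, 0, 1],
    [-0.004, -0.01, 0, 0, 0, 0, 1],
  ],
)

```text
t: 9.97
tcp_pos: [0.5195, 0.0299, 0.0812]
eef_rot: [3.142, -0.0, -0.346]
contact_force: [0.6, -0.6, -1.0]
finger_gap: -0.0001
grasp_force: 0.3
```

```bash
python3 m.py
```

```text
t 9.9667 local [0.0423 0.0237] z 0.0812 F [ 0.56 -0.63 -0.95] yaw [ 3.142 -0.    -0.346] gap -0.00012764208587833555
[(np.int32(47), array([275.5, 202.6]), array([272, 199,   8,   8], dtype=int32))] [(np.int32(46), array([277.5, 191.3]), array([275, 187,   6,  10], dtype=int32))]
110 [273.75843323 187.67567244]
100 [276.26708034 189.43223427]
95 [277.30528567 190.39312737]
90 [278.18725228 191.40072726]
87 [278.63806155 192.02487497]
(0.0425, 0.024, 0.081) [-0.001 -0.001  0.001] [ 0.     -0.      0.0001]
```

Request:
carry_out(
  increments=[
    [0, 0.05, 0, 0, 0, 0, 1],
    [0, 0.1, 0, 0, 0, 0, 1],
    [0, 0.25, -0.1, 0, 0, 0, 1],
    [0, 0.4, -0.2, 0, 0, 0, 1],
    [0, 0.6, -0.3, 0, 0, 0, 1],
    [0, 0.8, -0.4, 0, 0, 0, 1],
    [0, 1, -0.5, 0, 0, 0, 1],
    [0, 1, -0.5, 0, 0, 0, 1],
  ],
)

```text
t: 10.68
tcp_pos: [0.4512, -0.1639, 0.1846]
eef_rot: [3.138, -0.005, -0.35]
contact_force: [0.9, 0.7, 0.7]
finger_gap: 0.0001
grasp_force: 0.0
```

Run:
```python
from h import *
where()
a,_=grab_frame("scene");b,_=grab_frame("top");bx=(200,140,340,280)
print(blobs(a,"orange",(190,150,330,240)),blobs(a,"yellow",(190,150,330,240)))
for k in("orange","yellow"):
    for n,c,_ in blobs(b,k,bx):
        l=A.T@(ray("top",*c,.09 if k=="yellow" else .07)[:2]-O);v=l-[.064,-.04];print(k,n,c,l,np.hypot(*v),np.degrees(np.arctan2(v[1],v[0])))
a=a[140:250,190:330];b=b[150:260,200:340]
cv2.imwrite("pics/p5.png",cv2.resize(np.hstack([a,b]),None,fx=2.8,fy=4,interpolation=cv2.INTER_CUBIC))
```

```text
t 10.6833 local [-0.1633  0.0221] z 0.1846 F [0.86 0.69 0.69] yaw [ 3.138 -0.005 -0.35 ] gap 6.714215264973399e-05
[(np.int32(45), array([275.6, 202.7]), array([272, 199,   8,   8], dtype=int32))] [(np.int32(34), array([277.9, 191.2]), array([276, 187,   5,  10], dtype=int32))]
orange 97 [233.5 202.1] [0.09411083 0.00128993] 0.051103033774383334 53.8984670631329
yellow 25 [242.6 215.1] [0.06278415 0.02368022] 0.06369182186408659 91.09382077518997
```

View pics/p5.png

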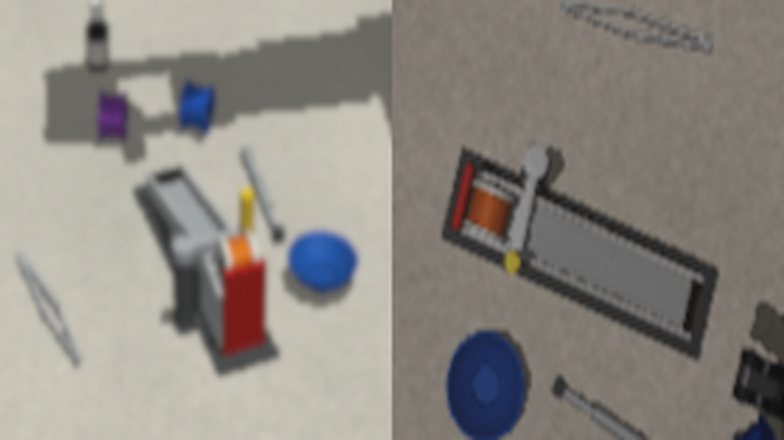

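The spool sits home against the stop. The lever lies straight across behind it at 90 ± 1.5°, with the post at top crop (512,262). The bystanders haven't moved and the arm is clear, so I'm handing in.

```bash
python3 -c "
from bench import r
print(r.sign_off())"
```

```text
the job is handed in; nothing more can be done
None
```

The job is handed in at about 11 s of the 53 s limit: the orange spool sits home against the red stop, the cam lever measures within about 1.5° of straight across behind it, and nothing else looked moved; the hand-in returned no verdict.

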